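Load the spare grinding ring and step the pin-locked slide to the next hole

ROBOT

A 6-joint arm with a two-finger parallel gripper is mounted at the origin on a cart in front of the work surface, level with it; the furniture and walls round the work are solid. World frame = base frame: x ahead of the robot, y to its left, z up, the work surface at z = 0. Lengths are in m, angles in rad, forces in N, time in s.
With the tool pointing down it reaches from about 0.25 to 0.775 m from the base axis. Payload 4 kg.
Tool frame: the origin (TCP) lies midway between the tips of the shut fingers; the grasp point (between the pads) lies 19 mm behind it; z points along the fingers, x is the direction in which the jaws open and shut, and the axes are right-handed (so a half turn about z gives the same grasp; the last joint's range is limited). The gripper opens to 94 mm and grips with 3 to 60 N. Pads are 16 mm wide; open, the fingers measure 119 mm over their backs; the gripper's body (75 mm by 177 mm) begins 78 mm behind the grasp point.
Start: joints at [-1.257, 0.087, 1.371, -0, 1.684, -0.103], TCP at [0.223, -0.503, 0.206] pointing down, gripper open.
Joint ranges: [-3.1, 3.1], [-0.76, 2.03], [0.27, 2.55], [-1.08, 4.22], [0.17, 2.65], [-2.57, 2.57]. Speed limits (rad/s): [2.79, 2.79, 3.14, 3.14, 3.14, 3.14].

INTERFACE

Orientations are given as [roll, pitch, yaw] about the fixed x, y, z axes, in that order (R = Rz(yaw) Ry(pitch) Rx(roll)).
In Python, from bench import robot gives the robot as it stands.
- The arm moves only by the shell command python3 -m handwheel 'ROWS'. ROWS is a JSON object of lists of equal length, an entry for each row: "delta_pos": the shift along the tool's x, y, z in mm, a list of three; "rotation": the turn, a rotation vector about the tool's x, y, z in rad, a list of three; "claw": the closure, from -1 (fully open) to 1 (shut). In form: {"delta_pos": [[tx, ty, tz], ...], "rotation": [[wx, wy, wz], ...], "claw": [claw, ...]}. A call has exactly 8 rows; each row shifts and turns the commanded pose from where the row before left it, along the tool's axes as they then stand; what a row does not reach is not made up. A row lasts 1/8 s, in which the tool goes at most 62.5 mm and 10.7 degrees, less where a joint would pass 70% of its speed; a pose out of reach is approached as far as the arm can. A call with a gripper value outside its range is refused whole. The fingers move at their own pace and stop on an object; the grip force is fixed at half the most. Time passes only in rows, so rows that do not move let the fingers close, or fill a call up. It gives the time, the measured TCP pose, the force and the opening at its end, in the units of the state.
- robot.get_obs(): the state, without advancing time (a new reading comes with each control period).
- robot.snapshot(name): name is "side" or "top" or "wrist"; returns a dict with "color" (400x640x3 uint8, red, green, blue), "intrinsics" (3x3 intrinsics, pixels), "eye" and "rotation" of the camera in the world. Camera axes: x right, y down, z forward; pixel columns grow to the right and rows downward; lengths in m; the calibration is good to about 2 mm. A picture is of the moment at which its call begins. There is no depth.
- robot.close_job(): hands the job in, once; it reports no verdict.
The state is a dict: "time": time; "joint_positions": joint angles; "qvel": joint speeds; "joint_torque": joint torques, N m; "tool_pos": TCP position; "ee_rot": TCP orientation; "wrist_force": force on the tool from outside, world axes, zero at the start; "wrist_torque": the same for the moment, N m; "width": finger opening in m.
Only numpy, scipy, OpenCV 4.12 (cv2) and the standard library are available. Lean on these libraries where they do the work, as an engineer would, in place of code of your own. Each camera call takes 0.05 s, during which the arm holds its last target.

TASK

Hang the loose grey grinding ring from the front of the bench on the upright post of the blue sleeve, so that it lies flat on the round seat, and let go of it. Then take the red knob, pull the spring lock pin up out of its hole, slide the sleeve with the ring along the tube to the very next hole on the side of the green foot, and let the pin go fully home there. Finish while still gripping the red knob, holding the pin engaged; leave the stones and the cork block alone.

Things in the scene. Friction and masses are not known exactly. Their poses are not given: they have to be found in the camera images.
- rail: Fixed slide on the bench: a level steel square tube (30 x 30 mm, 400 mm long, upper face 60 mm above the bench) over a dark 60 mm wide bed plate, with a row of 13 mm holes every 45 mm in its upper face. Origin: middle of its length, on the bench; its y axis runs along the tube, z up. It never moves.
- green_foot: Green-painted end block of the tube (60 x 26 x 72 mm), 200 mm from the rail's origin at one of its two ends (+y or -y of the rail, it varies). Origin: centre of its underside. Shows which way to slide. Fixed.
- grey_foot: Grey-painted end block of the same size at the other end of the tube. Fixed.
- sleeve (a joint): Position of the blue sleeve (48 mm wide, 190 mm long, its top 67.5 mm above the bench) along the tube, m: 0 = the hole it is locked in at the start, + towards the rail's +y; range -0.09 to 0.09. The neighbouring holes are at +0.045 and -0.045. It moves with about 2 N of friction and is blocked (about 1.5 mm of play either way) while the pin is in a hole.
- lock_pin (a joint): Lift of the spring lock pin (10 mm, round tip), m: 0 = fully home in a hole, 0.009 = tip just clear of the tube's upper face, 0.016 = upper stop. A spring pushes it down with about 5 N when home and 10 N when fully up.
- pull_knob: The red pull knob fixed on the lock pin: upright cylinder 28 mm in diameter and 28 mm tall, centre 114 mm above the bench when the pin is home, on the tube's axis 135 mm from the post towards the rail's +y (70 mm to the +y side of the sleeve's middle). Below it is a dark barrel 22 mm wide whose top is 95 mm above the bench. Origin: the knob's centre.
- post_foot (a point): Foot of the upright post on the sleeve (65 mm to the rail's -y side of the sleeve's middle): the point on its axis in the upper face of the round aluminium seat (80 mm in diameter), 72 mm above the bench. The post is 14 mm in diameter and 45 mm tall with a round tip, so its tip is 117 mm above the bench.
- wheel_center (a point): Centre of the loose grey grinding ring, half-way up: 125 mm outer diameter, bore about 55 mm, wall about 35 mm, 20 mm thick, about 0.4 kg; lies flat near the front edge of the bench at the start (a similar ring far back beside the box is fixed and not meant). Pinch its wall with one finger in the bore. z up.
- dresser: Reddish dressing stone bar, 29 x 150 x 24 mm, lying on the bench; bystander.
- cork: Cork block, 52 x 86 x 30 mm, on the bench; bystander.
- slip: Flat grey-green slip stone, 46 x 111 x 13 mm, on the bench; bystander.

How it is judged:
By the outcome, as a careful person would: the job done as asked, in the order asked, and still so for the second after the job is handed in, while the arm keeps its last pose, push and grip.
It also fails if it takes over 51 s, if anything falls off the work surface, if the arm or the gripper's body presses on something with over 40 N, if the wrist force passes 120 N, or if a joint passes its speed limit or range.

## Working session

There is one attempt and no reset: what is moved stays moved. The work goes in short steps, Python scripts to look and compute and a shell command to move; the robot and the scene stay as the last step left them, time stands still between calls to the robot, and variables do not carry over. Pictures are saved under pics/ and viewed, and the job is handed in when it is done.

```bash
ls; mkdir -p pics; cat > h.py <<'E'
import numpy as np, cv2
from bench import robot
def snap(n,f):
    s=robot.snapshot(n); cv2.imwrite('pics/'+f,s['color'][:,:,::-1]); 
    np.savez('pics/'+f+'.npz',K=s['intrinsics'],e=s['eye'],R=s['rotation']); return s
def load(f): return np.load('pics/'+f+'.npz')
def ray(f,uv,z):
    d=load(f); v=d['R']@np.linalg.inv(d['K'])@np.array([uv[0],uv[1],1.]); e=d['e']
    return e+v*(z-e[2])/v[2]
def proj(f,p):
    d=load(f); c=d['K']@(d['R'].T@(np.array(p)-d['e'])); return c[:2]/c[2]
def crop(f,o,x0,y0,x1,y1,k):
    im=cv2.imread('pics/'+f)[y0:y1,x0:x1]; cv2.imwrite('pics/'+o,cv2.resize(im,None,fx=k,fy=k,interpolation=cv2.INTER_CUBIC))
E
python3 - <<'E'
from h import *
for n in ['side','top','wrist']:
    s=snap(n,n+'0.png'); print(n,s['eye'],s['rotation'].round(3).tolist(),s['intrinsics'].round(1).tolist())
print(robot.get_obs())
E
```

```text
pics
side [ 0.19745196 -0.6722105   1.38396715] [-2.674, 0.005, -0.492] [[500.0, 0.0, 323.6], [0.0, 500.0, 207.5], [0.0, 0.0, 1.0]]
top [ 0.12736721 -0.08819567  1.84807694] [-2.932, 0.003, -1.526] [[511.4, 0.0, 321.9], [0.0, 511.4, 196.5], [0.0, 0.0, 1.0]]
wrist [ 0.29121357 -0.47192279  0.3843712 ] [2.879, 0.002, -1.154] [[314.8, 0.0, 322.5], [0.0, 314.8, 202.1], [0.0, 0.0, 1.0]]
{'time': 0.15, 'joint_positions': array([-1.25707248e+00,  8.77553579e-02,  1.37184462e+00, -3.29619247e-05,
        1.68356175e+00, -1.03115071e-01]), 'qvel': array([ 0.00179966, -0.00260597, -0.00565573, -0.00143536, -0.00055799,
        0.00075059]), 'joint_torque': array([ 1.47275408e-03, -3.40643620e+01, -3.02794039e+01,  7.18752458e-02,
        3.04788002e-02, -1.24454946e-04]), 'tool_pos': array([ 0.22253631, -0.50254236,  0.20462106]), 'ee_rot': array([-3.14146373e+00,  1.56411612e-03, -1.15396099e+00]), 'wrist_force': array([-0.46545329,  0.08152384, -0.12801026]), 'wrist_torque': array([0.02196046, 0.01863462, 0.02072782]), 'width': 0.09375776408152947}
```

```bash
sed -i "s/R=s\['rotation'\]/R=Rot.from_euler('xyz',s['rotation']).as_matrix()/; s/^from bench/from scipy.spatial.transform import Rotation as Rot\nfrom bench/" h.py
python3 - <<'E'
from h import *
for n in ['side','top','wrist']:
    f=n+'0.png.npz'; d=dict(np.load('pics/'+f)); d['R']=Rot.from_euler('xyz',d['R']).as_matrix(); np.savez('pics/'+f,**d); print(d['R'][:,2])
E
```

```text
[ 0.20926555  0.39967052 -0.89245247]
[ 0.20778208  0.01211125 -0.97810016]
[-0.23790333 -0.10374004 -0.96573289]
```

View pics/side0.png

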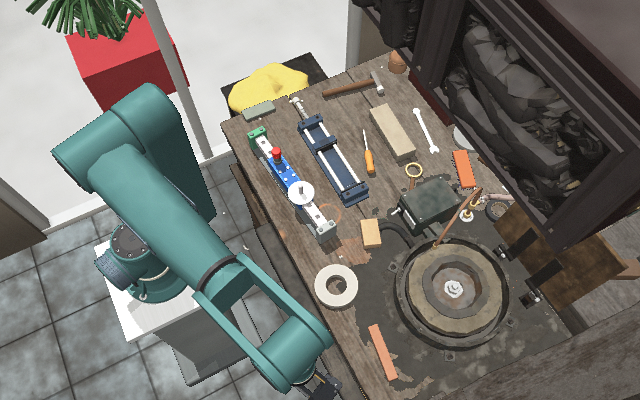

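View pics/top0.png

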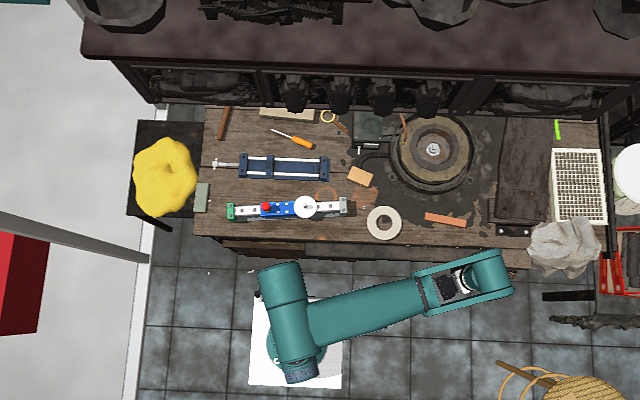

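View pics/wrist0.png

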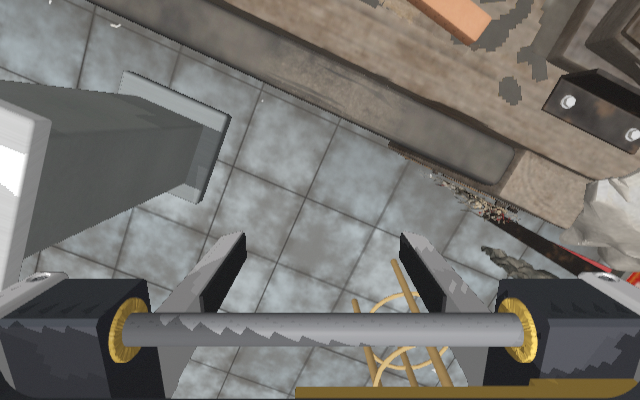

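```bash
python3 - <<'E'
from h import *
crop('side0.png','s1.png',235,115,375,315,3)
crop('side0.png','s2.png',225,110,355,250,4)
crop('top0.png','t1.png',215,180,415,250,4)
E
```

```text
(no output)
```

View pics/s2.png

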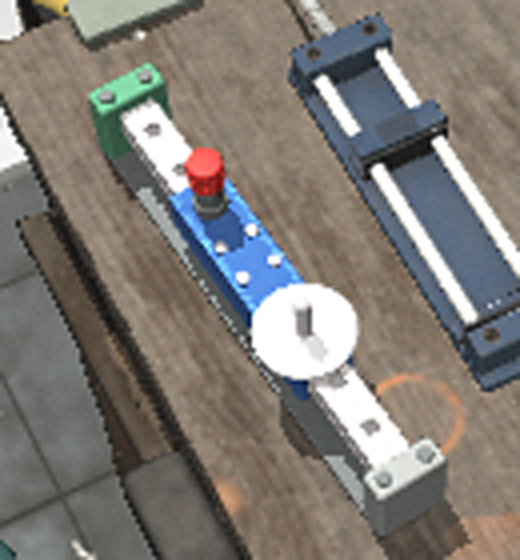

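View pics/s1.png

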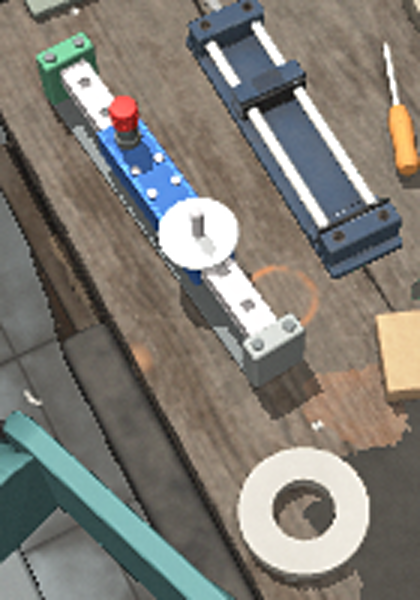

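View pics/t1.png

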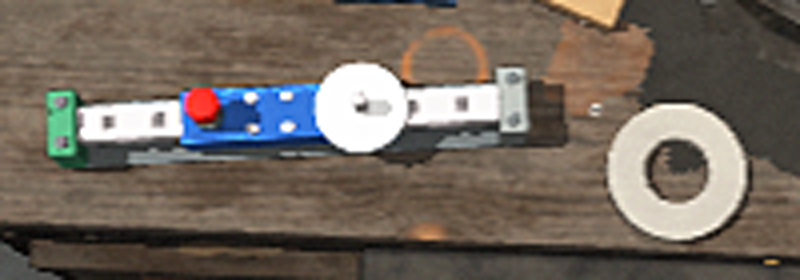

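```bash
python3 - <<'E'
from h import *
def s2(u,v): return (225+(u+.5)/4-.5,110+(v+.5)/4-.5)
def s1(u,v): return (235+(u+.5)/3-.5,115+(v+.5)/3-.5)
def t1(u,v): return (215+(u+.5)/4-.5,180+(v+.5)/4-.5)
print('seat',ray('side0.png',s2(304.5,333),.072),ray('top0.png',t1(361.5,107),.072))
print('knobtop',ray('side0.png',s2(205.5,160),.128),ray('top0.png',t1(203,105),.128))
print('ring bore', ray('side0.png',s1(304,508),.02),ray('top0.png',t1(678,170),.02))
print('ring out', ray('side0.png',s1(304,511),.02),ray('top0.png',t1(678,171),.02))
print('green', ray('side0.png',s2(128,88),.072),ray('top0.png',t1(61,123),.072))
print('grey', ray('side0.png',s2(405,470),.072),ray('top0.png',t1(513,99),.072))
E
```

```text
seat [ 0.46820213 -0.0093175   0.072     ] [ 0.46652032 -0.00817691  0.072     ]
knobtop [0.45839001 0.1286627  0.128     ] [0.45156102 0.12504811 0.128     ]
ring bore [ 0.43326346 -0.29250348  0.02      ] [ 0.43121005 -0.29460679  0.02      ]
ring out [ 0.43184071 -0.29508502  0.02      ] [ 0.4302958  -0.29462461  0.02      ]
green [0.44538305 0.25531782 0.072     ] [0.44041095 0.25620594 0.072     ]
grey [ 0.48088861 -0.14379192  0.072     ] [ 0.47964803 -0.14171717  0.072     ]
```

```bash
cat >> h.py <<'E'
def delta(target,n=8):
    o=robot.get_obs(); R=Rot.from_euler('xyz',o['ee_rot']).as_matrix()
    d=R.T@(np.array(target)-o['tool_pos'])*1000
    print('t',o['time'],'pos',o['tool_pos'].round(4),'rpy',o['ee_rot'].round(4),'w',round(o['width'],4),'F',o['wrist_force'].round(1),'d_tool_mm',d.round(1),'per row',(d/n).round(2))
E
python3 -m handwheel '{"delta_pos":[[0,0,0],[0,0,0],[-23.8,-38,0],[-23.8,-38,0],[-23.8,-38,0],[-23.8,-38,0],[-23.8,-38,0],[-23.8,-38,0]],"rotation":[[0,0,0.1614],[0,0,0.1614],[0,0,0],[0,0,0],[0,0,0],[0,0,0],[0,0,0],[0,0,0]],"claw":[-0.28,-0.28,-0.28,-0.28,-0.28,-0.28,-0.28,-0.28]}'
python3 - <<'E'
from h import *
snap('wrist','w1.png'); delta((.4362,-.3388,.206))
E
```

```text
time: 1.15
tool_pos: [0.4372, -0.3382, 0.2051]
ee_rot: [3.141, 0.0, -1.477]
wrist_force: [0.3, -1.0, 0.3]
width: 0.0602
t 1.2 pos [ 0.4411 -0.3345  0.2049] rpy [-3.138   0.0036 -1.4714] w 0.0601 F [ 2.2  1.8 -0.6] d_tool_mm [ 3.8  5.3 -1.1] per row [ 0.48  0.66 -0.14]
```

View pics/w1.png

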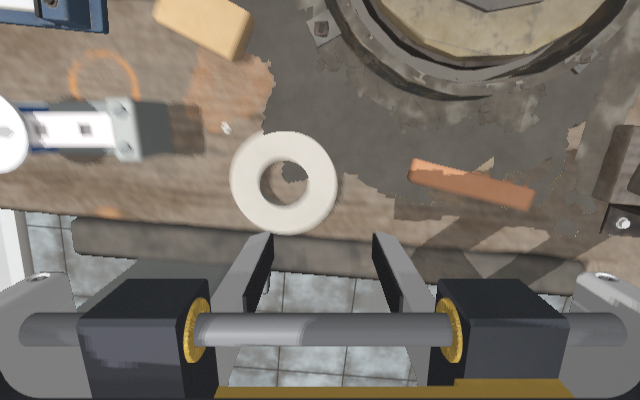

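```bash
python3 - <<'E'
from h import *
snap('wrist','w2.png'); crop('w2.png','w2c.png',210,115,360,250,5); delta((.4362,-.3388,.206))
a=np.linspace(0,2*np.pi,60); 
im=cv2.imread('pics/w2.png'); 
hsv=cv2.cvtColor(im,cv2.COLOR_BGR2HSV); m=((hsv[...,2]>165)&(hsv[...,1]<50)).astype(np.uint8); m=m[100:260,200:360]
cs,h=cv2.findContours(m,cv2.RETR_CCOMP,cv2.CHAIN_APPROX_NONE)
for c in cs:
    if len(c)>60:
        e=cv2.fitEllipse(c); print(len(c),e, ray('w2.png',(e[0][0]+200,e[0][1]+100),.02))
E
```

```text
t 1.25 pos [ 0.4388 -0.3364  0.2049] rpy [-3.1409e+00  1.8000e-03 -1.4713e+00] w 0.0599 F [-0.8 -0.6  0.1] d_tool_mm [ 2.1  2.8 -1.1] per row [ 0.26  0.35 -0.14]
298 ((88.12874603271484, 87.30674743652344), (101.08182525634766, 105.43560791015625), 118.81059265136719) [ 0.43274922 -0.29349671  0.02      ]
141 ((88.2842025756836, 89.1724624633789), (49.54458236694336, 51.10158157348633), 109.01239013671875) [ 0.43050929 -0.29384251  0.02      ]
```

View pics/w2c.png

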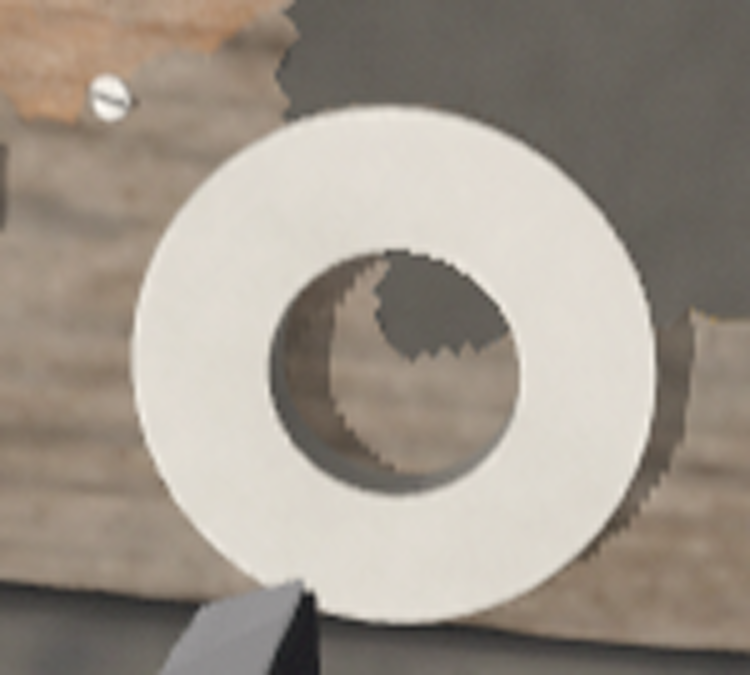

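```bash
python3 -m handwheel '{"delta_pos":[[0,0,30],[0,0,40],[0,0,40],[0,0,35],[0,0,25],[0,0,16],[0,0,0],[0,0,0]],"rotation":[[0,0,0],[0,0,0],[0,0,0],[0,0,0],[0,0,0],[0,0,0],[0,0,0],[0,0,0]],"claw":[-0.28,-0.28,-0.28,-0.28,-0.28,-0.28,-0.28,-0.28]}'
python3 - <<'E'
from h import *
snap('wrist','w3.png'); delta((.4359,-.3386,.004))
E
```

```text
time: 2.25
tool_pos: [0.4368, -0.3403, 0.0208]
ee_rot: [-3.14, -0.002, -1.477]
wrist_force: [-0.1, 0.9, -0.5]
width: 0.06
t 2.3 pos [ 0.437  -0.3403  0.021 ] rpy [-3.1398e+00 -2.2000e-03 -1.4769e+00] w 0.0601 F [-0.4 -0.7  0.9] d_tool_mm [-1.8  1.  17. ] per row [-0.23  0.12  2.13]
```

View pics/w3.png

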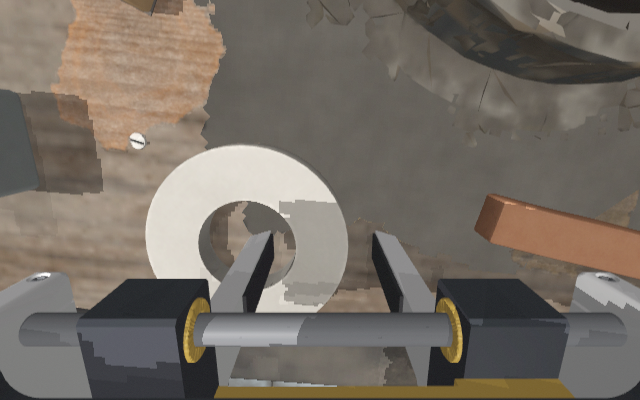

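```bash
python3 -m handwheel '{"delta_pos":[[-1.5,1,6],[0,0,6],[0,0,4.5],[0,0,0],[0,0,0],[0,0,0],[0,0,0],[0,0,0]],"rotation":[[0,0,0],[0,0,0],[0,0,0],[0,0,0],[0,0,0],[0,0,0],[0,0,0],[0,0,0]],"claw":[-0.28,-0.28,-0.28,-0.28,0.5,1,1,1]}'
python3 - <<'E'
from h import *
snap('wrist','w4.png'); delta((.4359,-.3386,.004))
E
```

```text
time: 3.3
tool_pos: [0.4352, -0.3383, 0.0032]
ee_rot: [-3.141, -0.001, -1.477]
wrist_force: [-0.9, -0.5, 0.3]
width: 0.0347
t 3.35 pos [ 0.4352 -0.3383  0.0032] rpy [-3.1415e+00 -8.0000e-04 -1.4767e+00] w 0.0341 F [-0.4 -0.8  0.8] d_tool_mm [ 0.4 -0.7 -0.8] per row [ 0.04 -0.09 -0.1 ]
```

View pics/w4.png

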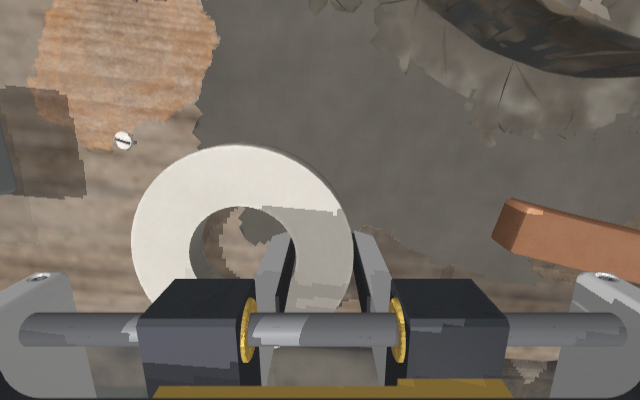

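```bash
python3 -m handwheel '{"delta_pos":[[0,0,-6],[0,0,-18],[0,0,-26],[0,0,-30],[0,0,-30],[0,0,-26],[0,0,-16],[0,0,-8]],"rotation":[[0,0,0],[0,0,0],[0,0,0],[0,0,0],[0,0,0],[0,0,0],[0,0,0],[0,0,0]],"claw":[1,1,1,1,1,1,1,1]}'
python3 - <<'E'
from h import *
snap('wrist','w5.png'); delta((.4675+.045*.094,-.0087-.045*.9956,.16))
E
```

```text
time: 4.35
tool_pos: [0.4353, -0.3381, 0.1642]
ee_rot: [-3.141, -0.001, -1.477]
wrist_force: [0.3, 0.1, -6.0]
width: 0.0342
t 4.4 pos [ 0.4354 -0.3382  0.1646] rpy [-3.1403e+00 -1.5000e-03 -1.4768e+00] w 0.0348 F [ 0.5  0.1 -3.2] d_tool_mm [-280.1  -62.9    4.3] per row [-35.01  -7.86   0.53]
```

View pics/w5.png

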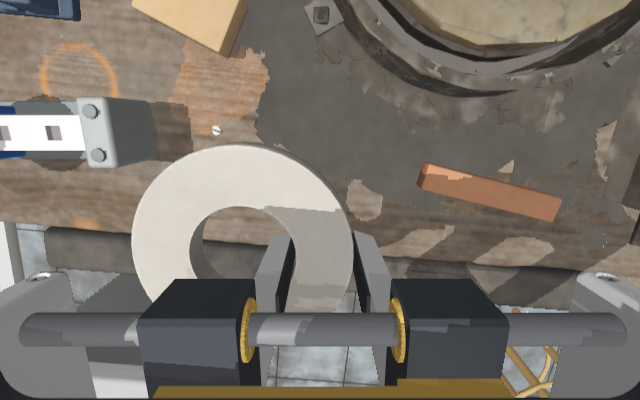

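```bash
python3 -m handwheel '{"delta_pos":[[-20,-4.5,0],[-40,-9,0],[-50,-11.2,0],[-55,-12.4,0],[-50,-11.2,0],[-40,-9,0],[-20,-4.5,0],[-5,-1,0]],"rotation":[[0,0,0],[0,0,0],[0,0,0],[0,0,0],[0,0,0],[0,0,0],[0,0,0],[0,0,0]],"claw":[1,1,1,1,1,1,1,1]}'
python3 - <<'E'
from h import *
snap('wrist','w6.png');snap('side','side6.png'); snap('top','top6.png');delta((.4675+.0446*.094,-.0087-.0446*.9956,.16))
crop('side6.png','s6c.png',225,110,355,250,4)
crop('top6.png','t6c.png',215,160,415,250,4)
E
```

```text
time: 5.4
tool_pos: [0.4702, -0.0511, 0.1617]
ee_rot: [3.139, 0.001, -1.474]
wrist_force: [-0.1, -0.3, -6.1]
width: 0.0345
t 5.55 pos [ 0.4707 -0.0533  0.1623] rpy [ 3.1401e+00 -2.0000e-04 -1.4766e+00] w 0.0345 F [-0.2 -0.4 -4.8] d_tool_mm [-0.1 -1.   2.3] per row [-0.02 -0.12  0.29]
```

View pics/w6.png

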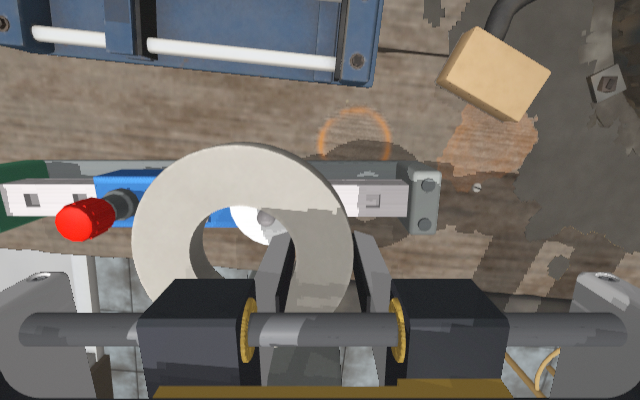

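View pics/s6c.png

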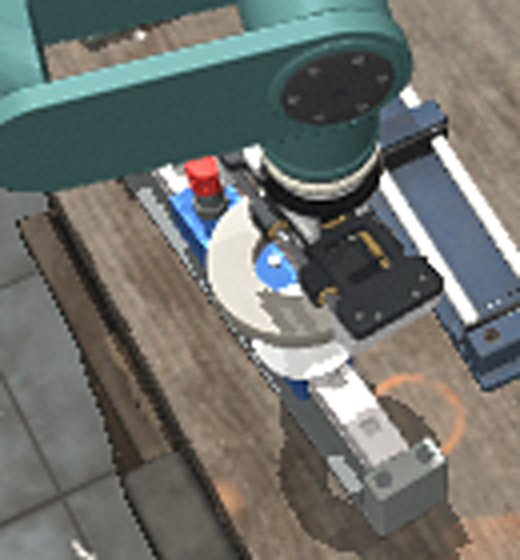

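```bash
python3 - <<'E'
from h import *
crop('w6.png','w6c.png',40,130,370,300,2.4)
print(ray('w6.png',(265.5,217),.115), proj('w6.png',(.4675,-.0087,.117)),proj('w6.png',(.4675,-.0087,.072)),proj('w6.png',(.4548,.1257,.128)))
a=np.linspace(0,2*np.pi,9)
E
```

```text
[ 0.46832239 -0.0077032   0.115     ] [266.30672492 218.98503128] [275.07102768 203.06546495] [ 75.06011998 223.19618443]
```

View pics/w6c.png

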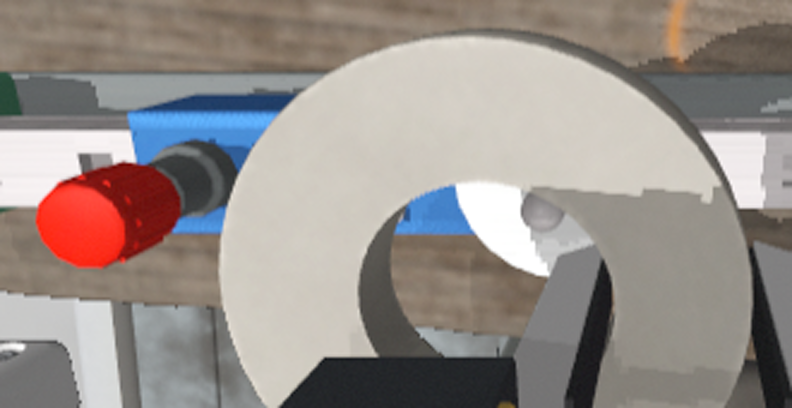

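```bash
python3 -m handwheel '{"delta_pos":[[0.5,-1,8],[0,0,16],[0,0,18],[0,0,18],[0,0,14],[0,0,8],[0,0,0],[0,0,0]],"rotation":[[0,0,0],[0,0,0],[0,0,0],[0,0,0],[0,0,0],[0,0,0],[0,0,0],[0,0,0]],"claw":[1,1,1,1,1,1,1,1]}'
python3 - <<'E'
from h import *
snap('wrist','w7.png');snap('side','side7.png'); delta((.468+.0446*.094,-.0082-.0446*.9956,.0752))
crop('side7.png','s7c.png',225,110,355,250,4)
E
```

```text
time: 6.55
tool_pos: [0.473, -0.0538, 0.0817]
ee_rot: [-3.14, -0.001, -1.477]
wrist_force: [1.0, -0.3, -4.6]
width: 0.0345
t 6.65 pos [ 0.4731 -0.0538  0.0819] rpy [-3.1398e+00 -7.0000e-04 -1.4767e+00] w 0.0345 F [ 0.3  0.4 -3.7] d_tool_mm [-1.3  0.8  6.7] per row [-0.16  0.1   0.83]
```

View pics/w7.png

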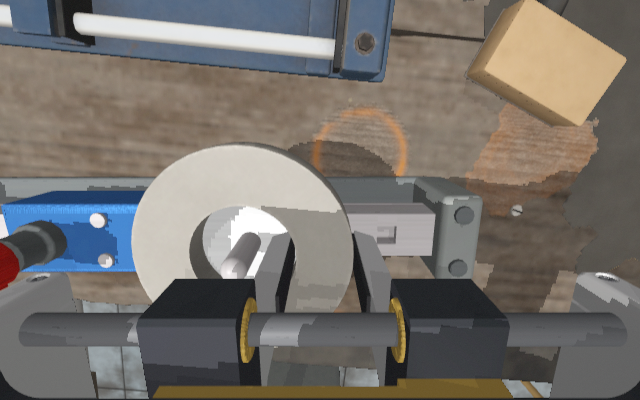

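View pics/s7c.png

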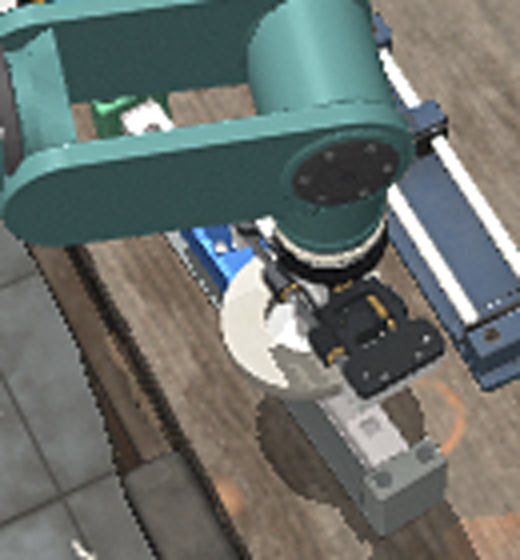

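```bash
python3 -m handwheel '{"delta_pos":[[-1,0.8,1.5],[0,0,1.5],[0,0,1],[0,0,1],[0,0,0.7],[0,0,0.6],[0,0,0],[0,0,0]],"rotation":[[0,0,0],[0,0,0],[0,0,0],[0,0,0],[0,0,0],[0,0,0],[0,0,0],[0,0,0]],"claw":[1,1,1,1,1,1,1,1]}'

```

```text
time: 7.65
tool_pos: [0.4717, -0.0528, 0.0752]
ee_rot: [-3.141, -0.0, -1.477]
wrist_force: [-1.4, -0.7, 0.0]
width: 0.0347
```

```bash
python3 -m handwheel '{"delta_pos":[[0,0,0],[0,0,0],[0,0,0],[0,0,0],[0,0,0],[0,0,-3],[0,0,-5],[0,0,-5]],"rotation":[[0,0,0],[0,0,0],[0,0,0],[0,0,0],[0,0,0],[0,0,0],[0,0,0],[0,0,0]],"claw":[0.06,0.06,0.06,0.06,0.06,0.06,0.06,0.06]}'
python3 - <<'E'
from h import *
snap('wrist','w8.png'); delta((.4555,.1262,.20))
E
```

```text
time: 8.65
tool_pos: [0.4717, -0.0528, 0.0882]
ee_rot: [-3.141, -0.0, -1.477]
wrist_force: [-0.9, 0.3, -0.7]
width: 0.044
t 8.7 pos [ 0.4722 -0.053   0.089 ] rpy [-3.1397e+00 -7.0000e-04 -1.4768e+00] w 0.0444 F [-0.3 -0.2  0.3] d_tool_mm [-179.8   -0.4 -111.1] per row [-22.48  -0.05 -13.89]
```

View pics/w8.png

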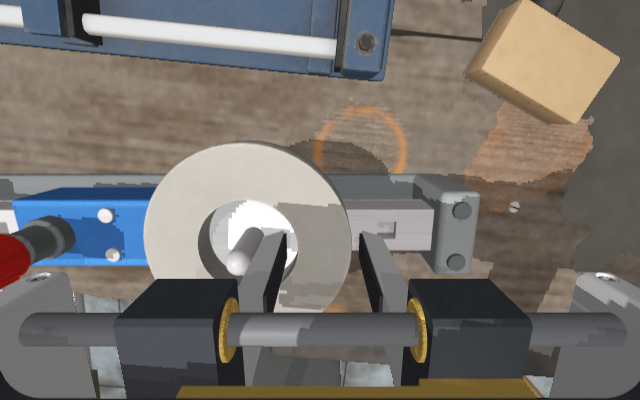

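```bash
python3 -m handwheel '{"delta_pos":[[0,0,-15],[0,0,-30],[0,0,-35],[0,0,-25],[-40,0,-6],[-60,0,0],[-50,0,0],[-30,0,0]],"rotation":[[0,0,0],[0,0,0],[0,0,0],[0,0,0],[0,0,0],[0,0,0],[0,0,0],[0,0,0]],"claw":[0.06,0.06,0.06,0.06,-0.28,-0.28,-0.28,-0.28]}'
python3 - <<'E'
from h import *
snap('top','top9.png')
snap('wrist','w9.png');snap('side','side9.png'); delta((.4555,.1262,.20))
crop('side9.png','s9c.png',225,110,355,250,4)
crop('w9.png','w9c.png',160,100,480,400,2)
E
```

```text
time: 9.7
tool_pos: [0.4543, 0.1286, 0.1999]
ee_rot: [-3.14, 0.0, -1.475]
wrist_force: [-0.2, -0.6, 0.4]
width: 0.0605
t 9.85 pos [0.4546 0.1273 0.1995] rpy [-3.1405e+00 -5.0000e-04 -1.4739e+00] w 0.0605 F [-0.1 -0.9 -0.6] d_tool_mm [ 1.2 -0.8 -0.5] per row [ 0.15 -0.1  -0.06]
```

View pics/w9.png

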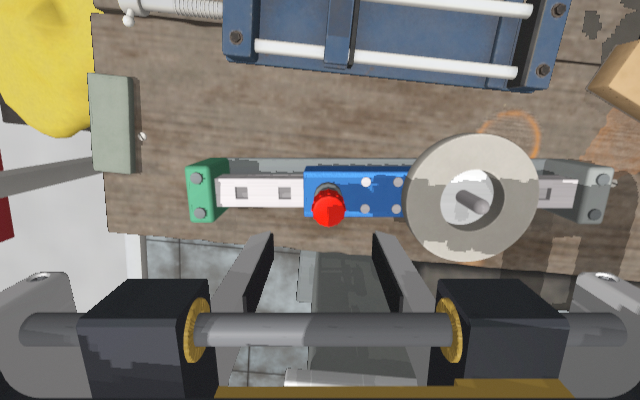

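View pics/s9c.png

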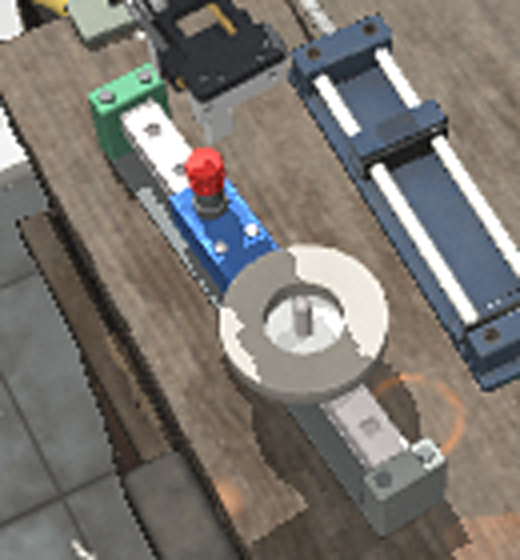

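View pics/w9c.png

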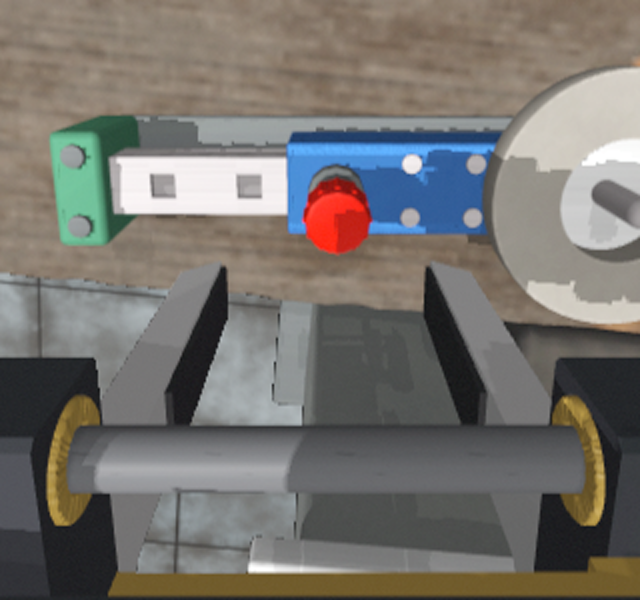

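```bash
python3 - <<'E'
from h import *
print(ray('w9.png',(328.5,209.5),.128), ray('w9.png',(328.5,209.5),.118))
E
```

```text
[0.45543766 0.12680574 0.128     ] [0.45254083 0.12634832 0.118     ]
```

```bash
python3 -m handwheel '{"delta_pos":[[0.5,-0.5,10],[0,0,20],[0,0,25],[0,0,20],[0,0,12],[0,0,6],[0,0,0],[0,0,0]],"rotation":[[0,0,0],[0,0,0],[0,0,0],[0,0,0],[0,0,0],[0,0,0],[0,0,0],[0,0,0]],"claw":[-0.28,-0.28,-0.28,-0.28,-0.28,-0.28,-0.28,-0.28]}'
python3 - <<'E'
from h import *
snap('wrist','w10.png'); delta((.4554,.1265,.098))
crop('w10.png','w10c.png',160,100,480,400,2)
E
```

```text
time: 10.85
tool_pos: [0.4558, 0.126, 0.1065]
ee_rot: [-3.14, -0.0, -1.477]
wrist_force: [1.2, -0.4, 0.4]
width: 0.06
t 10.9 pos [0.4558 0.126  0.1065] rpy [-3.1398 -0.     -1.4768] w 0.0604 F [ 0.5 -0.3  0.6] d_tool_mm [-0.5  0.4  8.5] per row [-0.06  0.05  1.07]
```

View pics/w10c.png

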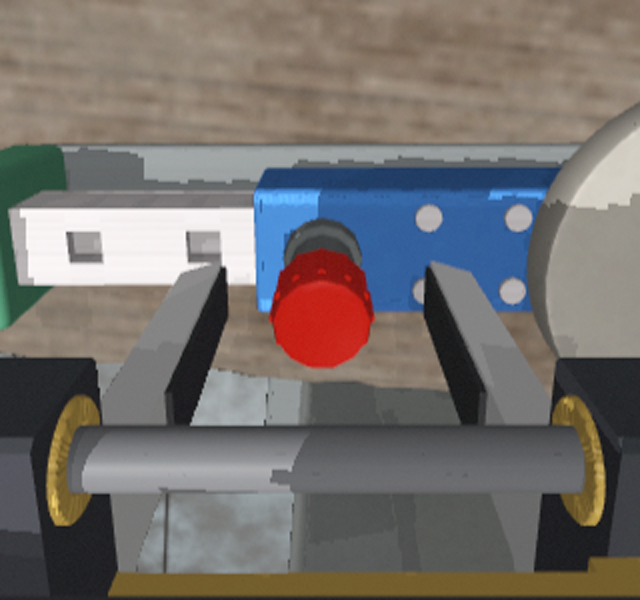

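```bash
python3 -m handwheel '{"delta_pos":[[-0.3,0.4,3],[0,0,3],[0,0,2.5],[0,0,0],[0,0,0],[0,0,0],[0,0,0],[0,0,0]],"rotation":[[0,0,0],[0,0,0],[0,0,0],[0,0,0],[0,0,0],[0,0,0],[0,0,0],[0,0,0]],"claw":[-0.28,-0.28,-0.28,-0.28,0,0.3,1,1]}'
python3 - <<'E'
from h import *
snap('wrist','w11.png'); delta((.4554,.1265,.098))
crop('w11.png','w11c.png',160,100,480,400,2)
E
```

```text
time: 11.9
tool_pos: [0.4548, 0.1265, 0.0972]
ee_rot: [-3.141, 0.0, -1.477]
wrist_force: [0.1, 1.0, -0.2]
width: 0.0271
t 11.95 pos [0.4548 0.1265 0.0972] rpy [-3.1414e+00  5.0000e-04 -1.4767e+00] w 0.0274 F [ 0.8  0.6 -0.4] d_tool_mm [ 0.  -0.6 -0.8] per row [ 0.   -0.08 -0.1 ]
```

View pics/w11c.png

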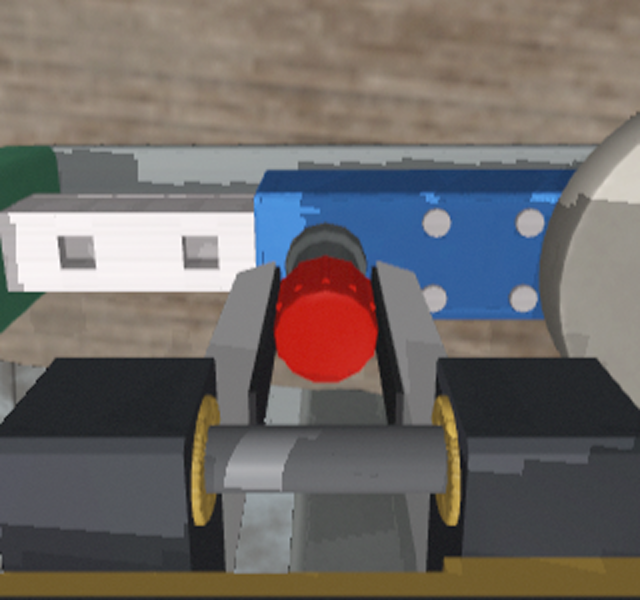

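```bash
python3 -m handwheel '{"delta_pos":[[0,0,-2],[0,0,-2],[0,0,-3],[0,0,-3],[0,0,-2.5],[0,0,0],[0,0,0],[0,0,0]],"rotation":[[0,0,0],[0,0,0],[0,0,0],[0,0,0],[0,0,0],[0,0,0],[0,0,0],[0,0,0]],"claw":[1,1,1,1,1,1,1,1]}'
python3 - <<'E'
from h import *
snap('wrist','w12.png'); delta((.4554,.1265,.0972+.0125))
crop('w12.png','w12c.png',160,100,480,400,2)
E
```

```text
time: 12.95
tool_pos: [0.4547, 0.1262, 0.1095]
ee_rot: [3.142, -0.0, -1.477]
wrist_force: [4.5, 1.9, -10.6]
width: 0.0275
t 13.0 pos [0.4547 0.1262 0.1095] rpy [ 3.1415 -0.     -1.4768] w 0.0278 F [  4.2   2.7 -10.7] d_tool_mm [-0.2 -0.7 -0.2] per row [-0.03 -0.09 -0.02]
```

View pics/w12c.png

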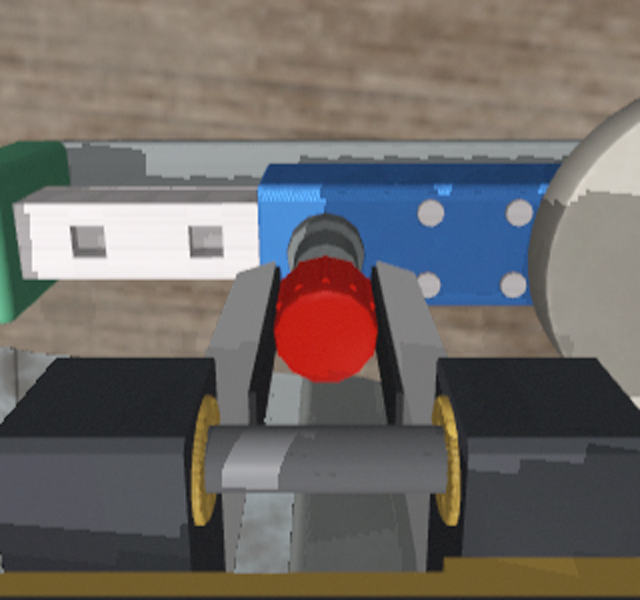

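```bash
python3 -m handwheel '{"delta_pos":[[-3,-0.3,0],[-6,0,0],[-8,0,0],[-9,0,0],[-8,0,0],[-6,0,0],[-4,0,0],[-1,0,0]],"rotation":[[0,0,0],[0,0,0],[0,0,0],[0,0,0],[0,0,0],[0,0,0],[0,0,0],[0,0,0]],"claw":[1,1,1,1,1,1,1,1]}'
python3 - <<'E'
from h import *
snap('wrist','w13.png'); snap('side','side13.png');delta((.4547-.045*.094,.1262+.045*.9956,.1095))
crop('w13.png','w13c.png',160,100,480,400,2)
crop('side13.png','s13c.png',225,110,355,250,4)
E
```

```text
time: 14.0
tool_pos: [0.4504, 0.1713, 0.1094]
ee_rot: [3.141, -0.0, -1.476]
wrist_force: [1.7, -1.8, -10.2]
width: 0.0278
t 14.1 pos [0.4504 0.1713 0.1095] rpy [ 3.1407e+00  5.0000e-04 -1.4765e+00] w 0.0278 F [  2.2  -1.2 -10.3] d_tool_mm [ 0.3 -0.  -0. ] per row [ 0.04 -0.   -0.  ]
```

View pics/w13.png

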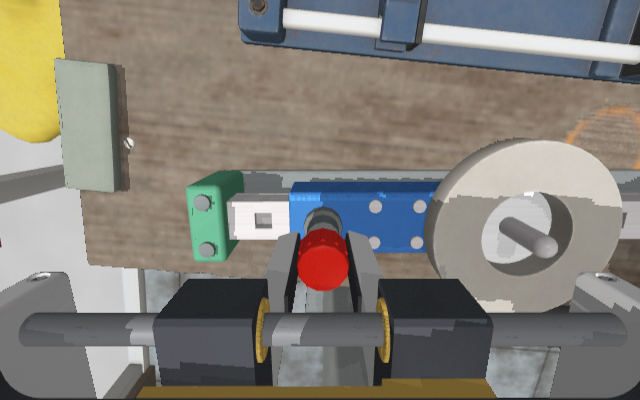

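View pics/s13c.png

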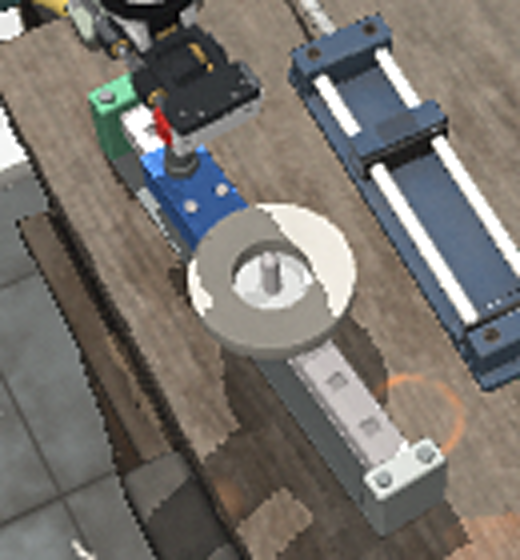

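```bash
python3 -m handwheel '{"delta_pos":[[0,0,1],[0,0,2],[0,0,2],[0,0,1],[0,0,1],[0,0,0],[0,0,0],[0,0,0]],"rotation":[[0,0,0],[0,0,0],[0,0,0],[0,0,0],[0,0,0],[0,0,0],[0,0,0],[0,0,0]],"claw":[1,1,1,1,1,1,1,1]}'

```

```text
time: 15.1
tool_pos: [0.4505, 0.1713, 0.1026]
ee_rot: [3.141, 0.0, -1.477]
wrist_force: [-1.0, 1.2, -8.1]
width: 0.0274
```

```bash
python3 -m handwheel '{"delta_pos":[[0,0,1],[0,0,1],[0,0,1],[0,0,1],[0,0,1],[0,0,0.4],[0,0,0],[0,0,0]],"rotation":[[0,0,0],[0,0,0],[0,0,0],[0,0,0],[0,0,0],[0,0,0],[0,0,0],[0,0,0]],"claw":[1,1,1,1,1,1,1,1]}'
python3 - <<'E'
from h import *
snap('wrist','w15.png'); delta((.4504,.1713,.0972))
crop('w15.png','w15c.png',160,100,480,400,2)
E
```

```text
time: 16.1
tool_pos: [0.4505, 0.171, 0.0973]
ee_rot: [3.141, -0.0, -1.477]
wrist_force: [-4.4, 1.0, -5.7]
width: 0.0272
t 16.15 pos [0.4506 0.171  0.0973] rpy [ 3.1411e+00 -1.0000e-04 -1.4767e+00] w 0.0274 F [-4.6  0.9 -5.4] d_tool_mm [-0.3  0.1  0.1] per row [-0.04  0.02  0.01]
```

View pics/w15c.png

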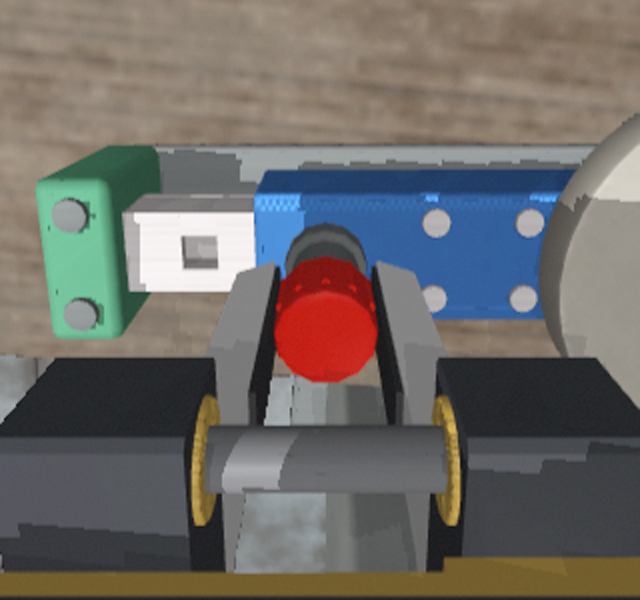

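```bash
python3 -m handwheel '{"delta_pos":[[0,0,0.3],[0,0,0.2],[0,0,0],[0,0,0.2],[0,0,0.2],[0,0,0],[0,0,0],[0,0,0]],"rotation":[[0,0,0],[0,0,0],[0,0,0],[0,0,0],[0,0,0],[0,0,0],[0,0,0],[0,0,0]],"claw":[1,1,1,1,1,1,1,1]}'

```

```text
time: 17.15
tool_pos: [0.4506, 0.171, 0.0973]
ee_rot: [3.141, -0.0, -1.477]
wrist_force: [-6.8, 1.1, -2.4]
width: 0.0275
```

```bash
python3 -m handwheel '{"delta_pos":[[0,0.5,0.3],[0,0.5,0.3],[0,0,0.3],[0,0,0.3],[0,0,0.3],[0,0,0],[0,0,0],[0,0,0]],"rotation":[[0,0,0],[0,0,0],[0,0,0],[0,0,0],[0,0,0],[0,0,0],[0,0,0],[0,0,0]],"claw":[1,1,1,1,1,1,1,1]}'
python3 - <<'E'
from h import *
snap('wrist','w17.png'); snap('side','side17.png'); snap('top','top17.png');delta((.4504,.1713,.0972))
crop('side17.png','s17c.png',225,110,355,250,4)
crop('top17.png','t17c.png',215,180,415,250,4)
E
```

```text
time: 18.15
tool_pos: [0.4506, 0.171, 0.0972]
ee_rot: [-3.139, 0.0, -1.477]
wrist_force: [-5.5, 0.1, 3.2]
width: 0.0277
t 18.3 pos [0.4506 0.1711 0.0972] rpy [-3.1388e+00  1.0000e-04 -1.4767e+00] w 0.0278 F [-6.1  1.5  3.8] d_tool_mm [-0.3  0.2 -0. ] per row [-0.03  0.03 -0.  ]
```

View pics/w17.png

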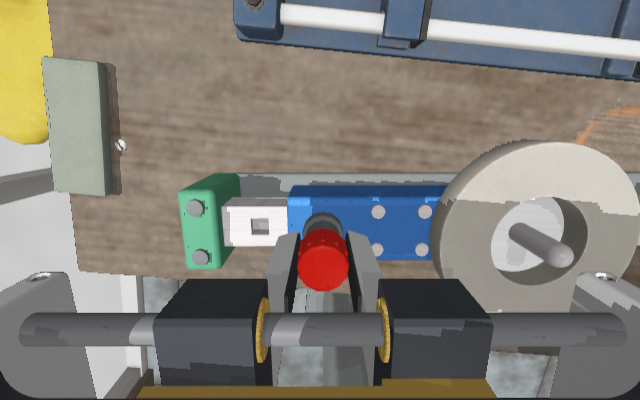

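View pics/s17c.png

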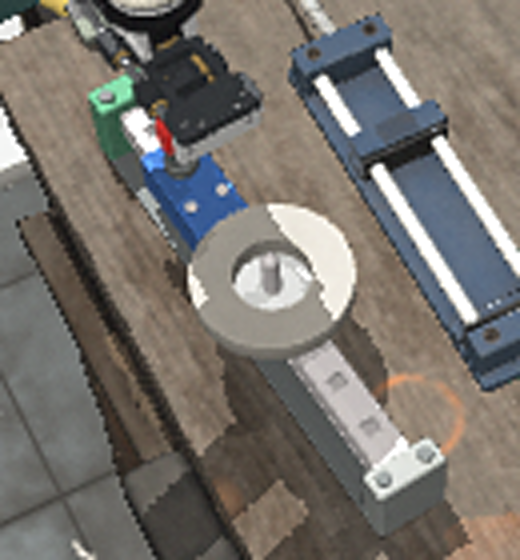

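```bash
python3 - <<'E'
from h import *
print(robot.close_job()); delta((.4504,.1713,.0972))
E
```

```text
the job is handed in; nothing more can be done
None
the job is handed in; nothing more can be done
```

I hung the grey ring on the post so it lies flat on the seat and let go of it. Then I gripped the red knob, pulled the pin up about 12 mm and slid the sleeve 45 mm to the next hole on the green-foot side. I let the pin go home there and handed the job in at about 18.3 s, still gripping the knob.

- **Ring:** the last pictures show it flat on the seat around the post, and it stayed put during the slide. The moves kept clear of the stones and the cork block; I did not re-check them all at the end.
- **Pin:** the gripper ended at 97.2 mm, the same height as when it first took the knob with the pin home. Pressing further down did not move it, and the force turned to about +3.5 N, so the pin is on its stop.
- **Grip:** the opening was about 27.5 mm, and the knob sat in the fingers as it did at the first grip, so it had not slipped.
- **Did not settle cleanly:**
  - The pin reached home height with the arm still carrying about 5 N of the spring, so I pressed it down to release that.
  - A sideways load of about 6 N on the wrist remained after I tried to reduce it.
  - I did not tug along the tube to test the lock separately.

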